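Put the vials away and bring out the plugs

TASK

Sampling is over and the brass cover plugs are wanted next: with the fingertips alone, push the drawer in which the two vials stand fully shut, gently so that the vials stay standing, and push the drawer with the two brass plugs (from behind its front panel) all the way out to its stop. Do not lift anything out of the drawers or pick anything up, and leave everything else on the bench and on the boxes where it is.

Things in the scene. Friction and masses are not known exactly. Their poses are not given: they have to be found in the camera images.
- vial_box: fixed grey bench drawer box with one drawer, the one whose drawer holds the vials; 150 deep (x) x 100 wide (y) x 88 mm high. Origin: centre of its underside. The box faces its own -x, roughly to the robot; the drawer comes out along its -x and its front opening is at x = -75 mm. The two boxes look alike and may stand in either order
- plug_box: fixed grey bench drawer box with one drawer, the one whose drawer holds the plugs; 150 deep (x) x 100 wide (y) x 88 mm high. Origin: centre of its underside. The box faces its own -x, roughly to the robot; the drawer comes out along its -x and its front opening is at x = -75 mm. The two boxes look alike and may stand in either order
- vial_drawer (a joint): slide of the drawer that holds the vials; 0 = fully shut (front panel against its box), grows in m as it comes out toward the robot, 0.115 = fully out against its stop. It slides lightly (about 1.5 N of friction plus some damping) and stays where it is left
- plug_drawer (a joint): slide of the drawer that holds the plugs; 0 = fully shut (front panel against its box), grows in m as it comes out toward the robot, 0.115 = fully out against its stop. It slides lightly (about 1.5 N of friction plus some damping) and stays where it is left
- vial_drawer_front (a point): centre of the outer face of the front panel of the drawer with the vials; moves with the drawer, 44 mm above the bench, axes as the box (-x out toward the robot). The panel is flat, 8 mm thick, 99 mm wide, from 7 to 81 mm above the bench; a small finger ledge 44 mm wide sticks out 13 mm from it at its foot, 10 to 15 mm above the bench
- plug_drawer_front (a point): centre of the outer face of the front panel of the drawer with the plugs; moves with the drawer, 44 mm above the bench, axes as the box (-x out toward the robot). The panel is flat, 8 mm thick, 99 mm wide, from 7 to 81 mm above the bench; a small finger ledge 44 mm wide sticks out 13 mm from it at its foot, 10 to 15 mm above the bench
- vial_drawer_in (a point): centre of the inner floor of the drawer with the vials; moves with the drawer, axes as the box, 12 mm above the bench. Inside the drawer is 137 mm long (x) and 80 mm wide (y); its side walls reach 56 mm above the bench. The inner face of the front panel is 70 mm from here along -x. At the start both drawers stand 65 to 105 mm open, the plug drawer 65 to 80 mm
- plug_drawer_in (a point): centre of the inner floor of the drawer with the plugs; moves with the drawer, axes as the box, 12 mm above the bench. Inside the drawer is 137 mm long (x) and 80 mm wide (y); its side walls reach 56 mm above the bench. The inner face of the front panel is 70 mm from here along -x. At the start both drawers stand 65 to 105 mm open, the plug drawer 65 to 80 mm
- vial_1: capped sample vial, 24 mm across, 58 mm tall, standing loose in one drawer, origin at its foot's centre, z up
- vial_2: capped sample vial, 24 mm across, 62 mm tall, standing loose in one drawer, origin at its foot's centre, z up
- plug_1: brass cover plug, 22 mm across, 16 mm tall, loose in the other drawer, in the left half (box +y) seen from the robot; origin at its foot's centre
- plug_2: brass cover plug, 22 mm across, 16 mm tall, loose in the other drawer, in the left half (box +y) seen from the robot; origin at its foot's centre
- stopper: black rubber stopper, 29 mm across, 25 mm tall, standing loose on the rear half of the roof of the plug box; bystander, origin at its foot's centre
- dropper: dropper bottle, 34 mm across, 102 mm tall, standing loose on the bench; bystander
- screwdriver: small screwdriver, 33 x 167 x 23 mm, lying loose on the bench; bystander
- battery: battery cell, 14 mm across, 50 mm tall, standing loose on the bench; bystander
There are look-alikes about, which are no part of the job. Of the things like the vial_1, leave any that is green; of the rest the smaller one is meant.

How it is judged:
At the end, for the whole second after the job is handed in: The vial drawer is within 4 mm of fully shut and the plug drawer within 5 mm of fully out (0.115 m); both vials stand upright (within 0.15 rad) on the floor of their drawer, both plugs lie in theirs, all at rest (value of joint vial_drawer below 0.004 m and value of joint plug_drawer above 0.11 m and angle between each of vial_1, vial_2's own z axis and vertical below 0.15 rad and x of vial_1 in the frame of vial_drawer_in between -0.07 and 0.07 m and y of vial_1 in the frame of vial_drawer_in between -0.04 and 0.04 m and z of vial_1 in the frame of vial_drawer_in between -0.006 and 0.012 m and linear speed of each of vial_1, vial_2, plug_1, plug_2 below 0.02 m/s and x of vial_2 in the frame of vial_drawer_in between -0.07 and 0.07 m and y of vial_2 in the frame of vial_drawer_in between -0.04 and 0.04 m and z of vial_2 in the frame of vial_drawer_in between -0.006 and 0.012 m and x of plug_1 in the frame of plug_drawer_in between -0.07 and 0.07 m and y of plug_1 in the frame of plug_drawer_in between -0.04 and 0.04 m and z of plug_1 in the frame of plug_drawer_in between -0.006 and 0.012 m and x of plug_2 in the frame of plug_drawer_in between -0.07 and 0.07 m and y of plug_2 in the frame of plug_drawer_in between -0.04 and 0.04 m and z of plug_2 in the frame of plug_drawer_in between -0.006 and 0.012 m); the robot touches nothing.
It fails at once if a vial or a plug is lifted more than 25 mm off its drawer's floor (height (world z) of any of vial_1, vial_2, plug_1, plug_2 above 0.037 m).
It fails at once if a vial tips over (more than 0.6 rad) (angle between any of vial_1, vial_2's own z axis and vertical above 0.6 rad).
It fails at once if a bystander is moved more than 20 mm (distance of any of stopper, dropper, screwdriver, battery from where it was at the start of the episode above 0.02 m).
It also fails if it takes over 51 s, if anything falls off the work surface, if the arm or the gripper's body presses on something with over 40 N, if the wrist force passes 120 N, or if a joint passes its speed limit or range.

ROBOT

A 7-joint arm with a two-finger parallel gripper is mounted at the origin on a cart in front of the work surface, level with it; the furniture and walls round the work are solid. World frame = base frame: x ahead of the robot, y to its left, z up, the work surface at z = 0. Lengths are in m, angles in rad, forces in N, time in s.
With the tool pointing down it reaches from about 0.425 to 0.925 m from the base axis. Payload 6.8 kg.
Tool frame: the origin (TCP) lies on the centre line of the jaws, within the pads' length; the fingertips stand 25 mm ahead of it and the grasp point (between the pads) lies 6 mm ahead of it; z points along the fingers, y is the line along which they close (so a half turn about z gives the same grasp; the last joint's range is limited). The gripper opens to 85 mm and grips with 20 to 120 N. Pads are 22 mm wide; open, the fingers measure 114 mm over their backs; the gripper's body (76 mm by 85 mm) begins 54 mm behind the grasp point. The pads swing forward as they close: fully open they stand 13 mm farther back than shut.
Start: joints at [-1.227, 0.477, 0.022, 1.555, -0.011, 1.109, -0.083], TCP at [0.295, 0.607, 0.256] pointing down, gripper open.
Joint ranges: [-2.96, 2.96], [-0.34, 2.1], [-1.41, 1.46], [0.24, 2.44], [-1.37, 4.51], [0.17, 1.92], [-2.96, 2.96]. Speed limits (rad/s): [2.39, 2.39, 3.14, 3.14, 3.14, 3.14, 3.14].

INTERFACE

Orientations are given as a rotation vector (axis times angle).
In Python, from bench import status, imaging, workorder gives the robot as it stands.
- The arm moves only by the tool send_rows, never from a script. Its argument "steps" is a list of rows, each an object of numbers: "dx", "dy", "dz": the shift along the tool's x, y, z in cm; "yaw": the turn about the tool's z in degrees; "gripper": the opening, from 0 (shut) to 1 (fully open). A call has 1 to 5 rows; each row is the pose to reach, as a shift and turn from the pose commanded when the call began, along the tool's axes at that moment; what a row does not reach only later rows make up. A row lasts 1/8 s, in which the tool goes at most 62.5 mm and 10.7 degrees, less where a joint would pass 70% of its speed; a pose out of reach is approached as far as the arm can. A call with a gripper value outside its range is refused whole. The fingers move at their own pace and stop on an object; "force" is the grip in N (left out, the last holds). Time passes only in rows, so rows that repeat a pose let the fingers close. It gives the time, the measured TCP pose, the force, the opening and the grip force at its end, in the units of the state.
- status.get_obs(): the state, without advancing time (a new reading comes with each control period).
- imaging.grab_frame(name): name is "side" or "top"; returns a dict with "color" (400x640x3 uint8, red, green, blue), "depth" (400x640 float32, m along the optical axis (not along the pixel's ray), 0 where there is no reading), "K" (3x3 intrinsics, pixels), "k1" (the pictures are not rectified: a ray, as slopes to the right and down, at radius r is drawn at 1 + k1 r^2 times it, then the intrinsics apply), "R" (3x3) and "t" (3): a world point X has camera coordinates R X + t. Camera axes: x right, y down, z forward; pixel columns grow to the right and rows downward; lengths in m; the calibration is good to about 2 mm. A picture is of the moment at which its call begins.
- workorder.hand_in(): hands the job in; it is judged then, once.
The state is a dict: "clock": time; "joints": joint angles; "qvel": joint speeds; "tau": joint torques, N m; "tcp_pos": TCP position; "orientation": TCP orientation; "contact_force": force on the tool from outside, world axes, zero at the start; "moment": the same for the moment, N m; "grip_width": finger opening in m; "gripper_force": force on a finger pad.
Only numpy, scipy, OpenCV 4.12 (cv2) and the standard library are available. Lean on these libraries where they do the work, as an engineer would, in place of code of your own. Each camera call takes 0.05 s, during which the arm holds its last target. There are 200 camera calls.

## Working session

There is one attempt and no reset: what is moved stays moved. The work goes in short steps, Python scripts to look and compute and a tool call to move; the robot and the scene stay as the last step left them, time stands still between calls to the robot, and variables do not carry over. Pictures are saved under pics/ and viewed, at most 10 in all, crops included, and the job is handed in when it is done.

Besides the shell and the picture viewer there is one more tool, called after "Call:" in YAML: its name, and indented under it one key for each argument. send_rows: Moves the arm, as the interface text tells. Its arguments: {"type":"object","properties":{"steps":{"type":"array"},"force":{"type":"number"}},"required":["steps"]}

```bash
mkdir -p pics
cat > h.py <<'E'
import numpy as np, cv2
from bench import status, imaging, workorder
def grab(n):
    f=imaging.grab_frame(n); np.savez('%s.npz'%n,**f); return f
def load(n): return dict(np.load('%s.npz'%n))
def dirs(f,uv):
    K=f['K'];k=float(f['k1']);p=np.atleast_2d(np.array(uv,float))
    q=cv2.undistortPoints(p.reshape(-1,1,2),K,np.array([k,0,0,0,0.])).reshape(-1,2)
    return np.c_[q,np.ones(len(q))]
def onplane(f,uv,z):
    d=dirs(f,uv)@f['R']; c=-f['R'].T@f['t']
    return c+d*((z-c[2])/d[:,2])[:,None]
def cloud(f):
    h,w=f['depth'].shape
    u,v=np.meshgrid(np.arange(w),np.arange(h))
    d=dirs(f,np.c_[u.ravel(),v.ravel()])*f['depth'].reshape(-1,1)
    return ((d-f['t'])@f['R']).reshape(h,w,3)
E
python3 - <<'E'
from h import *
for n in('top','side'):
    f=grab(n); cv2.imwrite('pics/%s0.png'%n,f['color'][:,:,::-1]); print(n,-f['R'].T@f['t'],f['K'][0,0],f['k1'],f['R'][2])
s=status.get_obs();print(s)
E
```

```text
top [0.48376092 0.15664852 1.42363578] 511.4974980056604 -0.14460463299738316 [ 0.06927214  0.00606618 -0.99757936]
side [ 0.21770309 -0.50063318  0.65833644] 381.1854276312506 0.0055613079852179295 [ 0.40017711  0.69567119 -0.59657344]
{'clock': 0.1, 'joints': array([-1.22707508,  0.47771355,  0.02233619,  1.55633726, -0.01145441,
        1.10927076, -0.0831049 ]), 'qvel': array([-2.47130639e-05, -8.86767723e-04,  9.08928365e-05, -1.70756708e-03,
        9.38481532e-04, -4.78061484e-04,  1.70147100e-03]), 'tau': array([ 4.61857664e-03, -5.97757423e+01,  1.61384247e+00, -2.81951559e+01,
        1.28715090e-02,  4.99189046e-03, -2.71537331e-06]), 'tcp_pos': array([0.29451369, 0.60683079, 0.25543185]), 'orientation': array([-7.03587730e-01, -3.06157796e+00,  2.49331396e-03]), 'contact_force': array([-0.10187275, -0.35138638, -0.20161162]), 'moment': array([0.005038  , 0.03830738, 0.03090639]), 'gripper_force': 0.0, 'grip_width': 0.08557012640929203}
```

View pics/top0.png

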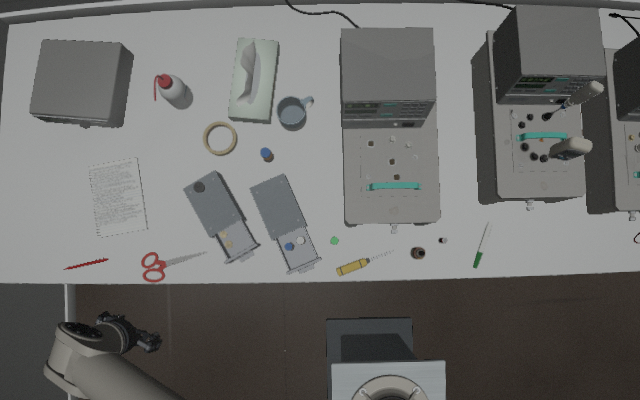

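View pics/side0.png

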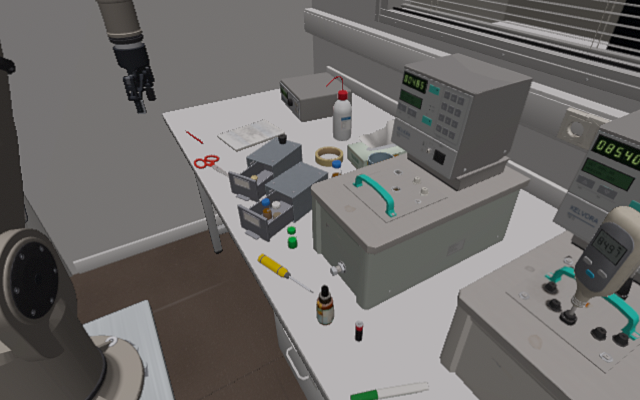

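Top view: the left box (roof ~(213,205)) has brass plugs at ~(227,238) and the stopper on its roof at (200,187). The right box (~(283,205)) has capped vials at (290,246) and (301,240). Vial look-alikes: blue (266,154) on the bench and green (334,240) on the bench. The ones standing in the drawer are meant. Next, one close crop and the measurements.

Run:
```python
from h import *
f=load('top'); c=f['color'][160:285,170:350]
cv2.imwrite('pics/crop1.png',cv2.resize(c[:,:,::-1],None,fx=4.4,fy=4.4,interpolation=cv2.INTER_CUBIC))
P=cloud(f)
# roofs: z ~ 0.088
z=P[...,2]; m=((z>0.08)&(z<0.096)).astype(np.uint8); m[:160]=0;m[285:]=0;m[:,:170]=0;m[:,350:]=0
m=cv2.morphologyEx(m,cv2.MORPH_OPEN,np.ones((3,3)))
for cn in cv2.findContours(m,0,2)[0]:
    if cv2.contourArea(cn)<100: continue
    q=onplane(f,cn.reshape(-1,2),0.088)[:,:2]
    r=cv2.minAreaRect((q*1000).astype(np.float32)); print('roof',r, cv2.boxPoints(r).round().tolist())
print('bench z',np.median(z[200:230,160:175]))
```

```text
roof ((582.6168212890625, 291.88421630859375), (150.0717315673828, 100.40660858154297), 22.508359909057617) [[494.0, 310.0], [533.0, 217.0], [671.0, 274.0], [633.0, 367.0]]
roof ((593.5401611328125, 464.79156494140625), (151.2216796875, 102.47909545898438), 29.09775733947754) [[503.0, 473.0], [552.0, 383.0], [685.0, 457.0], [635.0, 546.0]]
bench z -0.0004360341626816182
```

View pics/crop1.png

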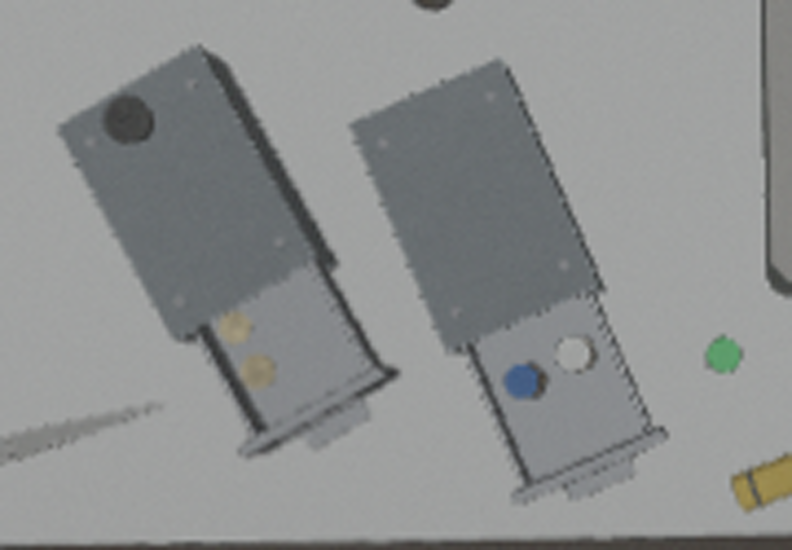

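The crop confirms it: brass plugs at crop (235,328) and (258,372) in the left half of the left drawer, stopper on the left box's rear roof. The blue and white capped vials are in the right drawer at crop (522,381) and (574,353). The fitted roofs measure 150x100 and 151x102 mm, which matches the given sizes. Next I measure the drawer fronts.

```bash
cat >> h.py <<'E'
B={'vial':(np.array([.5826,.2919]),np.radians(22.5)),'plug':(np.array([.5935,.4648]),np.radians(29.1))}
def tobox(b,P):
    c,a=B[b]; R=np.array([[np.cos(a),np.sin(a)],[-np.sin(a),np.cos(a)]]); return (np.asarray(P)[...,:2]-c)@R.T
def toworld(b,p):
    c,a=B[b]; R=np.array([[np.cos(a),np.sin(a)],[-np.sin(a),np.cos(a)]]); return np.asarray(p)@R+c
def opening(f,b):
    P=cloud(f); q=tobox(b,P); z=P[...,2]
    m=(abs(q[...,1])<.045)&(q[...,0]<-.08)&(q[...,0]>-.22)&(abs(z-.081)<.006)
    x=q[...,0][m]; return m.sum(), x.min(),np.median(x),x.max(), q[...,1][m].min(),q[...,1][m].max()
E
python3 - <<'E'
from h import *
f=load('top')
for b in B: print(b,np.round(opening(f,b),4))
h=cv2.cvtColor(f['color'],cv2.COLOR_RGB2HSV)
for b,uv,z in (('plug',(170+235/4.4,160+328/4.4),.028),('plug',(170+258/4.4,160+372/4.4),.028),('vial',(170+522/4.4,160+381/4.4),.072),('vial',(170+574/4.4,160+353/4.4),.072)):
    print(b,tobox(b,onplane(f,[uv],z)).round(4), cloud(f)[int(uv[1]),int(uv[0])].round(4))
for b,ps in (('plug',[(-.125,-.012),(-.175,-.012)]),('vial',[(-.215,0),(-.098,0)])):
    for p in ps: print(b,p,toworld(b,p).round(4))
E
```

```text
vial [ 1.230e+02 -1.764e-01 -1.704e-01 -9.700e-02 -4.410e-02  4.380e-02]
plug [ 1.050e+02 -1.573e-01 -1.521e-01 -1.470e-01 -4.400e-02  4.420e-02]
plug [[-0.0801  0.0244]] [0.5133 0.4492 0.0234]
plug [[-0.1112  0.0254]] [0.4855 0.4355 0.0235]
vial [[-0.1092  0.0155]] [0.4774 0.266  0.0732]
vial [[-0.1063 -0.0199]] [0.4926 0.234  0.074 ]
plug (-0.125, -0.012) [0.4901 0.3935]
plug (-0.175, -0.012) [0.4464 0.3692]
vial (-0.215, 0) [0.384  0.2096]
vial (-0.098, 0) [0.4921 0.2544]
```

Call:
send_rows:
  steps:
    - {"dx":-4,"dy":-1.5,"yaw":-10,"gripper":0}
    - {"dx":-9,"dy":-3,"yaw":-20,"gripper":0}
    - {"dx":-15,"dy":-5,"yaw":-30,"gripper":0}
    - {"dx":-20,"dy":-7,"yaw":-40,"gripper":0}
    - {"dx":-24,"dy":-8.5,"yaw":-50,"gripper":0}

```text
validation failed for argument at $.st...
```

```bash
cat >> h.py <<'E'
from scipy.spatial.transform import Rotation as Ro
def move(b,p,z,st=None):
    s=status.get_obs(); R=Ro.from_rotvec(s['orientation']).as_matrix()
    d=np.r_[toworld(b,p),z]-s['tcp_pos']
    y=np.degrees(np.arctan2(R[1,0],R[0,0]))
    print('clock',s['clock'],'tcp',s['tcp_pos'].round(4),'tip tilt',R[:,2].round(3),'box',tobox(b,s['tcp_pos']).round(4),'F',s['contact_force'].round(1),'w',round(s['grip_width'],3))
    print('shift cm',(R.T@d*100).round(2),'tool x yaw',y.round(1),'box yaw+180',np.degrees(B[b][1])+180, 'q7',s['joints'][6])
E
python3 -c "
from h import *
move('plug',(-.112,-.014),.12)"
```

```text
clock 0.1 tcp [0.2945 0.6068 0.2554] tip tilt [-0.001 -0.002 -1.   ] box [-0.1922  0.2695] F [-0.1 -0.4 -0.2] w 0.086
shift cm [-27.82  -9.68  13.56] tool x yaw 154.1 box yaw+180 209.1 q7 -0.08310489974429945
```

The call was refused, and the arm has not moved. I'll give every field in each row.

Call:
send_rows:
  steps:
    - {"dx":-4,"dy":-1.5,"dz":0,"yaw":-10,"gripper":0}
    - {"dx":-9,"dy":-3,"dz":0,"yaw":-20,"gripper":0}
    - {"dx":-15,"dy":-5,"dz":0,"yaw":-30,"gripper":0}
    - {"dx":-20,"dy":-7,"dz":0,"yaw":-40,"gripper":0}
    - {"dx":-24,"dy":-8.5,"dz":0,"yaw":-50,"gripper":0}

```text
clock: 0.72
tcp_pos: [0.4753, 0.4233, 0.2559]
orientation: [0.662, -3.071, 0.002]
contact_force: [-0.3, 0.3, -0.3]
grip_width: -0.0004
gripper_force: 0.0
```

```bash
python3 -c "
from h import *
move('plug',(-.112,-.014),.12)"
```

```text
clock 0.725 tcp [0.4753 0.4233 0.2559] tip tilt [-0.    -0.001 -1.   ] box [-0.1235  0.0213] F [-0.3  0.3 -0.3] w -0.0
shift cm [-1.45 -3.41 13.59] tool x yaw -155.7 box yaw+180 209.1 q7 1.130823043870489
```

Call:
send_rows:
  steps:
    - {"dx":-1,"dy":-2,"dz":2,"yaw":-5,"gripper":0}
    - {"dx":-1.4,"dy":-3.4,"dz":6,"yaw":-5,"gripper":0}
    - {"dx":-1.4,"dy":-3.4,"dz":10,"yaw":-5,"gripper":0}
    - {"dx":-1.4,"dy":-3.4,"dz":12,"yaw":-5,"gripper":0}
    - {"dx":-1.4,"dy":-3.4,"dz":12,"yaw":-5,"gripper":0}

```text
clock: 1.35
tcp_pos: [0.4992, 0.4005, 0.1349]
orientation: [0.79, -3.038, 0.002]
contact_force: [0.2, -0.3, 0.5]
grip_width: -0.0001
gripper_force: 0.0
```

```bash
python3 -c "
from h import *
move('plug',(-.112,-.014),.072)
f=grab('side');cv2.imwrite('pics/s1.png',cv2.resize(f['color'][80:260,190:400,::-1],None,fx=3,fy=3))"
```

```text
clock 1.35 tcp [0.4992 0.4005 0.1349] tip tilt [-0.002 -0.002 -1.   ] box [-0.1137 -0.0103] F [ 0.2 -0.3  0.5] w -0.0
shift cm [-0.19 -0.36  6.29] tool x yaw -150.8 box yaw+180 209.1 q7 1.2476548597886254
```

View pics/s1.png

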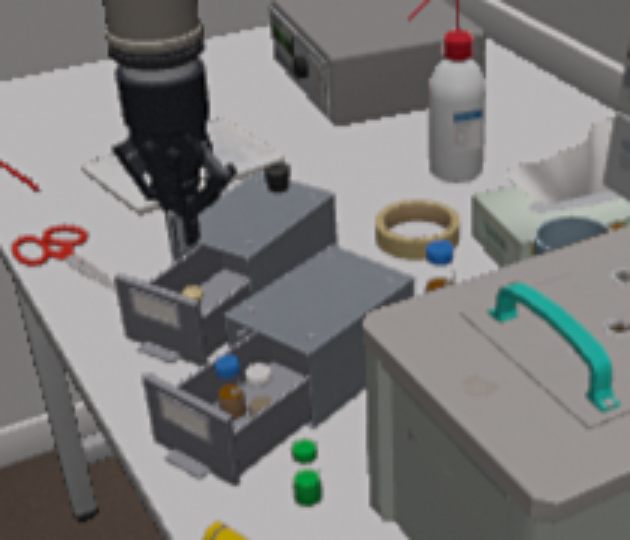

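The crop shows the shut fingers (tip ~crop (180,255)) over the plug drawer, clear of the panel and roof. The plugs, vials and stopper stand as before. I'll lower the fingers.

Call:
send_rows:
  steps:
    - {"dx":0,"dy":-0.4,"dz":1.5,"yaw":0,"gripper":0}
    - {"dx":0,"dy":-0.4,"dz":3,"yaw":0,"gripper":0}
    - {"dx":0,"dy":-0.4,"dz":4.5,"yaw":0,"gripper":0}
    - {"dx":0,"dy":-0.4,"dz":6.3,"yaw":0,"gripper":0}
    - {"dx":0,"dy":-0.4,"dz":6.3,"yaw":0,"gripper":0}

```text
clock: 2.02
tcp_pos: [0.501, 0.3964, 0.0711]
orientation: [0.789, -3.037, 0.003]
contact_force: [-0.0, 0.5, 0.3]
grip_width: 0.0001
gripper_force: 0.0
```

```bash
python3 -c "
from h import *
move('plug',(-.179,-.014),.072)"
```

```text
clock 2.025 tcp [0.501  0.3964 0.0711] tip tilt [-0.003 -0.002 -1.   ] box [-0.1141 -0.0148] F [-0.   0.5  0.3] w 0.0
shift cm [ 6.49  0.08 -0.07] tool x yaw -150.9 box yaw+180 209.1 q7 1.243016777060181
```

Call:
send_rows:
  steps:
    - {"dx":0.8,"dy":0,"dz":0,"yaw":0,"gripper":0}
    - {"dx":1.6,"dy":0,"dz":0,"yaw":0,"gripper":0}
    - {"dx":2.1,"dy":0,"dz":0,"yaw":0,"gripper":0}
    - {"dx":2.5,"dy":0,"dz":0,"yaw":0,"gripper":0}
    - {"dx":2.9,"dy":0,"dz":0,"yaw":0,"gripper":0}

```text
clock: 2.65
tcp_pos: [0.4772, 0.3835, 0.0738]
orientation: [-0.789, 3.039, 0.001]
contact_force: [1.0, 0.4, 1.0]
grip_width: 0.0002
gripper_force: 0.8
```

Call:
send_rows:
  steps:
    - {"dx":0.4,"dy":0,"dz":0,"yaw":0,"gripper":0}
    - {"dx":0.8,"dy":0,"dz":0,"yaw":0,"gripper":0}
    - {"dx":1.2,"dy":0,"dz":0,"yaw":0,"gripper":0}
    - {"dx":1.6,"dy":0,"dz":0,"yaw":0,"gripper":0}
    - {"dx":2.0,"dy":0,"dz":0,"yaw":0,"gripper":0}

```text
clock: 3.28
tcp_pos: [0.459, 0.3733, 0.0733]
orientation: [-0.79, 3.041, 0.0]
contact_force: [1.6, -0.3, 0.3]
grip_width: -0.0
gripper_force: 0.8
```

```bash
python3 -c "
from h import *
move('plug',(-.179,-.014),.072)
f=grab('top')
for b in B: print(b,np.round(opening(f,b),4))"
```

```text
clock 3.275 tcp [0.459  0.3733 0.0733] tip tilt [-0.  0. -1.] box [-0.162  -0.0145] F [ 1.6 -0.3  0.3] w -0.0
shift cm [1.7  0.05 0.13] tool x yaw -150.9 box yaw+180 209.1 q7 1.2163811064287962
vial [ 1.210e+02 -1.756e-01 -1.701e-01 -9.610e-02 -4.410e-02  4.470e-02]
plug [15.     -0.1827 -0.1787 -0.1746 -0.0443 -0.0314]
```

Call:
send_rows:
  steps:
    - {"dx":0.4,"dy":0,"dz":0,"yaw":0,"gripper":0}
    - {"dx":0.8,"dy":0,"dz":0,"yaw":0,"gripper":0}
    - {"dx":1.1,"dy":0,"dz":0,"yaw":0,"gripper":0}
    - {"dx":1.3,"dy":0,"dz":0,"yaw":0,"gripper":0}
    - {"dx":1.5,"dy":0,"dz":0,"yaw":0,"gripper":0}

```text
clock: 3.95
tcp_pos: [0.446, 0.366, 0.0732]
orientation: [0.79, -3.041, -0.0]
contact_force: [0.6, 1.5, -0.5]
grip_width: -0.0002
gripper_force: 0.8
```

Call:
send_rows:
  steps:
    - {"dx":0.1,"dy":0,"dz":0,"yaw":0,"gripper":0}
    - {"dx":0.2,"dy":0,"dz":0,"yaw":0,"gripper":0}
    - {"dx":0.3,"dy":0,"dz":0,"yaw":0,"gripper":0}
    - {"dx":0.3,"dy":0,"dz":0,"yaw":0,"gripper":0}

```text
clock: 4.45
tcp_pos: [0.4458, 0.3658, 0.0736]
orientation: [-0.788, 3.037, 0.003]
contact_force: [7.1, 4.8, -7.0]
grip_width: -0.0002
gripper_force: 4.5
```

```bash
python3 -c "
from h import *
move('plug',(-.179,-.014),.072)
f=grab('top')
for b in B: print(b,np.round(opening(f,b),4))"
```

```text
clock 4.45 tcp [0.4458 0.3658 0.0736] tip tilt [ 0.004  0.003 -1.   ] box [-0.1772 -0.0146] F [ 7.1  4.8 -7. ] w -0.0
shift cm [0.18 0.06 0.16] tool x yaw -150.9 box yaw+180 209.1 q7 1.2059481479188867
vial [ 1.170e+02 -1.764e-01 -1.701e-01 -9.720e-02 -4.420e-02  4.360e-02]
plug [13.     -0.1977 -0.1946 -0.1914 -0.0446 -0.0328]
```

At the stop: 9 N on the tool, outer face at -198 mm, so about 115 mm open. Now back off, go up, and move over to the front of the vial drawer.

Call:
send_rows:
  steps:
    - {"dx":-0.6,"dy":0,"dz":0,"yaw":0,"gripper":0}
    - {"dx":-1.5,"dy":0,"dz":0,"yaw":0,"gripper":0}
    - {"dx":-2,"dy":0,"dz":-2,"yaw":0,"gripper":0}
    - {"dx":-2,"dy":0,"dz":-6,"yaw":0,"gripper":0}
    - {"dx":-2,"dy":0,"dz":-10,"yaw":0,"gripper":0}

```text
clock: 5.12
tcp_pos: [0.4609, 0.374, 0.174]
orientation: [0.789, -3.039, 0.001]
contact_force: [0.6, 1.1, 0.3]
grip_width: 0.0002
gripper_force: 0.0
```

```bash
python3 -c "
from h import *
move('vial',(-.21,-.0),.16)"
```

```text
clock 5.125 tcp [0.4609 0.374  0.174 ] tip tilt [-0.001 -0.001 -1.   ] box [-0.081   0.1224] F [0.6 1.1 0.3] w 0.0
shift cm [ 14.22 -10.68   1.43] tool x yaw -150.9 box yaw+180 202.5 q7 1.238722024302995
```

Call:
send_rows:
  steps:
    - {"dx":3,"dy":-2,"dz":0,"yaw":2,"gripper":0}
    - {"dx":7,"dy":-5,"dz":0,"yaw":4,"gripper":0}
    - {"dx":11,"dy":-8,"dz":0,"yaw":6.5,"gripper":0}
    - {"dx":14.2,"dy":-10.7,"dz":0,"yaw":6.5,"gripper":0}
    - {"dx":14.2,"dy":-10.7,"dz":0,"yaw":6.5,"gripper":0}

```text
clock: 5.75
tcp_pos: [0.3878, 0.2085, 0.1731]
orientation: [0.61, -3.079, 0.003]
contact_force: [0.1, 1.1, -0.1]
grip_width: -0.0004
gripper_force: 0.0
```

```bash
python3 -c "
from h import *
move('vial',(-.21,-.0),.066)"
```

```text
clock 5.75 tcp [0.3878 0.2085 0.1731] tip tilt [-0.002 -0.002 -1.   ] box [-0.2119 -0.0026] F [ 0.1  1.1 -0.1] w -0.0
shift cm [-0.21  0.27 10.71] tool x yaw -157.6 box yaw+180 202.5 q7 1.302570080733596
```

Call:
send_rows:
  steps:
    - {"dx":0,"dy":0.2,"dz":3,"yaw":0,"gripper":0}
    - {"dx":0,"dy":0.2,"dz":6,"yaw":0,"gripper":0}
    - {"dx":0,"dy":0.2,"dz":9,"yaw":0,"gripper":0}
    - {"dx":0,"dy":0.2,"dz":10.7,"yaw":0,"gripper":0}
    - {"dx":0,"dy":0.2,"dz":10.7,"yaw":0,"gripper":0}

```text
clock: 6.38
tcp_pos: [0.3879, 0.2141, 0.0653]
orientation: [0.617, -3.078, 0.001]
contact_force: [-0.8, -0.9, 0.6]
grip_width: 0.0001
gripper_force: 0.0
```

Call:
send_rows:
  steps:
    - {"dx":-0.6,"dy":0.2,"dz":0,"yaw":0,"gripper":0}
    - {"dx":-1.2,"dy":0.2,"dz":0,"yaw":0,"gripper":0}
    - {"dx":-1.6,"dy":0.2,"dz":0,"yaw":0,"gripper":0}
    - {"dx":-1.8,"dy":0.2,"dz":0,"yaw":0,"gripper":0}
    - {"dx":-2.0,"dy":0.2,"dz":0,"yaw":0,"gripper":0}

```text
clock: 7.0
tcp_pos: [0.406, 0.2231, 0.0664]
orientation: [0.616, -3.081, -0.0]
contact_force: [-0.9, 0.6, 0.5]
grip_width: 0.0
gripper_force: 0.0
```

```bash
python3 -c "
from h import *
move('vial',(-.095,-.0),.066)"
```

```text
clock 7.0 tcp [0.406  0.2231 0.0664] tip tilt [-0.  0. -1.] box [-0.1894  0.004 ] F [-0.9  0.6  0.5] w 0.0
shift cm [-9.44 -0.42  0.04] tool x yaw -157.4 box yaw+180 202.5 q7 1.2741078212624954
```

Call:
send_rows:
  steps:
    - {"dx":-0.1,"dy":-0.1,"dz":0,"yaw":0,"gripper":0}
    - {"dx":-0.2,"dy":-0.2,"dz":0,"yaw":0,"gripper":0}
    - {"dx":-0.4,"dy":-0.2,"dz":0,"yaw":0,"gripper":0}
    - {"dx":-0.6,"dy":-0.2,"dz":0,"yaw":0,"gripper":0}
    - {"dx":-0.9,"dy":-0.2,"dz":0,"yaw":0,"gripper":0}

```text
clock: 7.62
tcp_pos: [0.4147, 0.2246, 0.0662]
orientation: [0.616, -3.08, 0.001]
contact_force: [-1.6, -0.7, 0.3]
grip_width: 0.0001
gripper_force: 0.0
```

Call:
send_rows:
  steps:
    - {"dx":-0.3,"dy":0,"dz":0,"yaw":0,"gripper":0}
    - {"dx":-0.6,"dy":0,"dz":0,"yaw":0,"gripper":0}
    - {"dx":-0.9,"dy":0,"dz":0,"yaw":0,"gripper":0}
    - {"dx":-1.2,"dy":0,"dz":0,"yaw":0,"gripper":0}
    - {"dx":-1.5,"dy":0,"dz":0,"yaw":0,"gripper":0}

```text
clock: 8.25
tcp_pos: [0.429, 0.2306, 0.0662]
orientation: [0.616, -3.08, 0.0]
contact_force: [-2.0, -0.5, -0.1]
grip_width: 0.0001
gripper_force: 0.0
```

```bash
python3 -c "
from h import *
move('vial',(-.095,-.0),.066)
f=grab('side');cv2.imwrite('pics/s2.png',cv2.resize(f['color'][80:260,190:400,::-1],None,fx=3,fy=3))
f=grab('top')
for b in B: print(b,np.round(opening(f,b),4))"
```

```text
clock 8.25 tcp [0.429  0.2306 0.0662] tip tilt [-0. -0. -1.] box [-0.1654  0.0021] F [-2.  -0.5 -0.1] w 0.0
shift cm [-7.03 -0.22  0.02] tool x yaw -157.4 box yaw+180 202.5 q7 1.2918716435239517
vial [ 2.600e+01 -1.538e-01 -1.473e-01 -8.150e-02 -4.450e-02  2.250e-02]
plug [ 1.040e+02 -1.989e-01 -1.936e-01 -1.887e-01 -4.360e-02  4.460e-02]
```

View pics/s2.png

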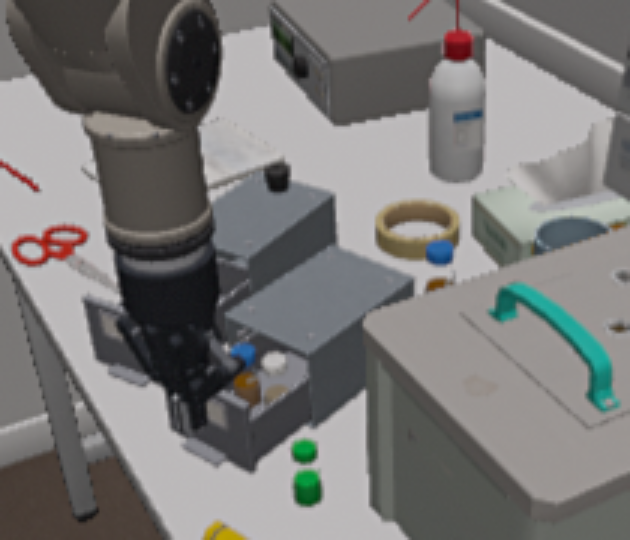

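The drawer is moving in with both vials upright (caps at crop (243,353) and (273,361)). I'll continue at the same slow pace.

Call:
send_rows:
  steps:
    - {"dx":-0.3,"dy":0,"dz":0,"yaw":0,"gripper":0}
    - {"dx":-0.6,"dy":0,"dz":0,"yaw":0,"gripper":0}
    - {"dx":-0.9,"dy":0,"dz":0,"yaw":0,"gripper":0}
    - {"dx":-1.2,"dy":0,"dz":0,"yaw":0,"gripper":0}
    - {"dx":-1.5,"dy":0,"dz":0,"yaw":0,"gripper":0}

```text
clock: 8.98
tcp_pos: [0.443, 0.2365, 0.0663]
orientation: [-0.616, 3.08, 0.0]
contact_force: [-1.6, -0.7, 1.4]
grip_width: -0.0002
gripper_force: 0.0
```

Call:
send_rows:
  steps:
    - {"dx":-0.3,"dy":0,"dz":0,"yaw":0,"gripper":0}
    - {"dx":-0.6,"dy":0,"dz":0,"yaw":0,"gripper":0}
    - {"dx":-0.9,"dy":0,"dz":0,"yaw":0,"gripper":0}
    - {"dx":-1.2,"dy":0,"dz":0,"yaw":0,"gripper":0}
    - {"dx":-1.5,"dy":0,"dz":0,"yaw":0,"gripper":0}

```text
clock: 9.6
tcp_pos: [0.4568, 0.2422, 0.0663]
orientation: [-0.616, 3.081, 0.0]
contact_force: [-1.7, -0.0, 1.3]
grip_width: 0.0001
gripper_force: 0.0
```

Call:
send_rows:
  steps:
    - {"dx":-0.3,"dy":0,"dz":0,"yaw":0,"gripper":0}
    - {"dx":-0.6,"dy":0,"dz":0,"yaw":0,"gripper":0}
    - {"dx":-0.9,"dy":0,"dz":0,"yaw":0,"gripper":0}
    - {"dx":-1.2,"dy":0,"dz":0,"yaw":0,"gripper":0}
    - {"dx":-1.5,"dy":0,"dz":0,"yaw":0,"gripper":0}

```text
clock: 10.22
tcp_pos: [0.4706, 0.2479, 0.0663]
orientation: [-0.616, 3.081, 0.0]
contact_force: [-1.8, 0.1, 0.8]
grip_width: -0.0001
gripper_force: 0.0
```

```bash
python3 -c "
from h import *
move('vial',(-.0945,-.0),.066)"
```

```text
clock 10.225 tcp [0.4706 0.2479 0.0663] tip tilt [ 0.  0. -1.] box [-0.1203  0.0022] F [-1.8  0.1  0.8] w -0.0
shift cm [-2.57 -0.23  0.03] tool x yaw -157.4 box yaw+180 202.5 q7 1.3143749683945138
```

Call:
send_rows:
  steps:
    - {"dx":-0.3,"dy":0,"dz":0,"yaw":0,"gripper":0}
    - {"dx":-0.6,"dy":0,"dz":0,"yaw":0,"gripper":0}
    - {"dx":-0.9,"dy":0,"dz":0,"yaw":0,"gripper":0}
    - {"dx":-1.2,"dy":0,"dz":0,"yaw":0,"gripper":0}
    - {"dx":-1.5,"dy":0,"dz":0,"yaw":0,"gripper":0}

```text
clock: 10.85
tcp_pos: [0.4845, 0.2537, 0.0663]
orientation: [0.616, -3.081, 0.0]
contact_force: [-1.8, -0.8, 0.5]
grip_width: 0.0003
gripper_force: 0.0
```

Call:
send_rows:
  steps:
    - {"dx":-0.2,"dy":0,"dz":0,"yaw":0,"gripper":0}
    - {"dx":-0.4,"dy":0,"dz":0,"yaw":0,"gripper":0}
    - {"dx":-0.55,"dy":0,"dz":0,"yaw":0,"gripper":0}
    - {"dx":-0.7,"dy":0,"dz":0,"yaw":0,"gripper":0}
    - {"dx":-0.8,"dy":0,"dz":0,"yaw":0,"gripper":0}

```text
clock: 11.48
tcp_pos: [0.4917, 0.2567, 0.0663]
orientation: [-0.616, 3.081, -0.0]
contact_force: [-1.5, -0.8, 1.0]
grip_width: 0.0002
gripper_force: 0.0
```

Call:
send_rows:
  steps:
    - {"dx":-0.1,"dy":0,"dz":0,"yaw":0,"gripper":0}
    - {"dx":-0.2,"dy":0,"dz":0,"yaw":0,"gripper":0}
    - {"dx":-0.3,"dy":0,"dz":0,"yaw":0,"gripper":0}
    - {"dx":-0.4,"dy":0,"dz":0,"yaw":0,"gripper":0}

```text
clock: 11.98
tcp_pos: [0.4953, 0.2582, 0.0663]
orientation: [0.616, -3.08, 0.0]
contact_force: [-3.5, -0.7, 1.4]
grip_width: 0.0
gripper_force: 0.0
```

```bash
python3 -c "
from h import *
move('vial',(-.0945,-.0),.066)
f=grab('top')
for b in B: print(b,np.round(opening(f,b),4))"
```

```text
clock 11.975 tcp [0.4953 0.2582 0.0663] tip tilt [-0. -0. -1.] box [-0.0935  0.0023] F [-3.5 -0.7  1.4] w 0.0
shift cm [ 0.1  -0.23  0.03] tool x yaw -157.4 box yaw+180 202.5 q7 1.3264588105854795Traceback (most recent call last):
  File "<string>", line 5, in <module>
    for b in B: print(b,np.round(opening(f,b),4))
                                 ~~~~~~~^^^^^
  File "h.py", line 26, in opening
    x=q[...,0][m]; return m.sum(), x.min(),np.median(x),x.max(), q[...,1][m].min(),q[...,1][m].max()
                                   ~~~~~^^
    return umr_minimum(a, axis, None, out, keepdims, initial, where)
ValueError: zero-size array to reduction operation minimum which has no identity
```

Force is beginning to rise, so I'll press a little further to confirm the stop.

Call:
send_rows:
  steps:
    - {"dx":-0.1,"dy":0,"dz":0,"yaw":0,"gripper":0}
    - {"dx":-0.2,"dy":0,"dz":0,"yaw":0,"gripper":0}
    - {"dx":-0.3,"dy":0,"dz":0,"yaw":0,"gripper":0}
    - {"dx":-0.3,"dy":0,"dz":0,"yaw":0,"gripper":0}

```text
clock: 12.52
tcp_pos: [0.4953, 0.2581, 0.0655]
orientation: [0.615, -3.075, 0.003]
contact_force: [-8.4, -3.4, 4.3]
grip_width: -0.0001
gripper_force: 0.0
```

It is shut: the force has risen to 9 N and there is no further motion. Back off and go up and away.

Call:
send_rows:
  steps:
    - {"dx":0.5,"dy":0,"dz":0,"yaw":0,"gripper":0}
    - {"dx":1.5,"dy":0,"dz":0,"yaw":0,"gripper":0}
    - {"dx":3.5,"dy":0,"dz":-1,"yaw":0,"gripper":0}
    - {"dx":5,"dy":0,"dz":-5,"yaw":0,"gripper":0}
    - {"dx":6.5,"dy":0,"dz":-10,"yaw":0,"gripper":0}

```text
clock: 13.15
tcp_pos: [0.4371, 0.2339, 0.1668]
orientation: [0.616, -3.079, 0.001]
contact_force: [0.3, 1.1, 0.7]
grip_width: 0.0001
gripper_force: 0.0
```

Call:
send_rows:
  steps:
    - {"dx":0,"dy":-4,"dz":-3,"yaw":0,"gripper":0}
    - {"dx":0,"dy":-8,"dz":-6,"yaw":0,"gripper":0}
    - {"dx":0,"dy":-12,"dz":-9,"yaw":0,"gripper":0}
    - {"dx":0,"dy":-16,"dz":-12,"yaw":0,"gripper":0}
    - {"dx":0,"dy":-16,"dz":-12,"yaw":0,"gripper":0}

```text
clock: 13.78
tcp_pos: [0.5019, 0.0835, 0.2889]
orientation: [-0.605, 3.076, -0.001]
contact_force: [-0.5, -0.2, 0.4]
grip_width: 0.0005
gripper_force: 0.0
```

```bash
sed -i 's/q\[...,0\]<-.08)/q[...,0]<-.076)/' h.py; python3 -c "
from h import *
f=grab('top');cv2.imwrite('pics/t3.png',cv2.resize(f['color'][150:290,170:350,::-1],None,fx=4,fy=4))
for b in B: print(b,np.round(opening(f,b),4))
s=status.get_obs();print(s['clock'],s['tcp_pos'],abs(s['qvel']).max())
f=grab('side');cv2.imwrite('pics/s3.png',f['color'][:,:,::-1])"
```

```text
vial [ 9.00e+01 -8.32e-02 -7.96e-02 -7.60e-02 -4.41e-02  4.46e-02]
plug [ 1.040e+02 -1.987e-01 -1.936e-01 -1.886e-01 -4.490e-02  4.370e-02]
13.825 [0.5004369  0.08559113 0.28735767] 0.044009655805169426
```

View pics/t3.png

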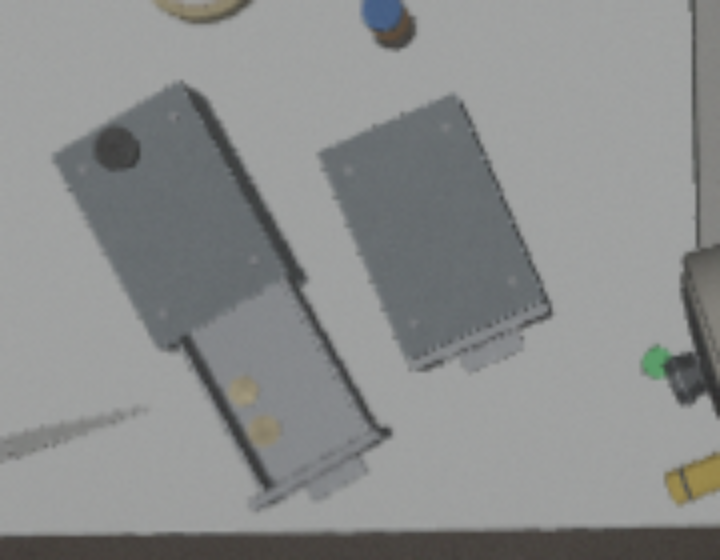

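View pics/s3.png

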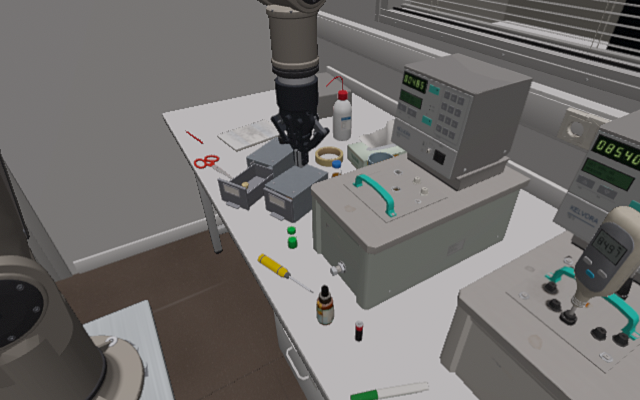

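The top crop shows the vial drawer shut (panel at (480,340), opening ~0 mm) and the plug drawer fully out (~116 mm measured) with both plugs in it at (243,390) and (264,430). The side view shows the arm clear and the stopper, screwdriver, dropper and battery in place. Handing in.

```bash
python3 -c "
from h import *
print(workorder.hand_in())"
```

```text
the job is handed in; nothing more can be done
None
```

I handed the job in at about 14 s: the vial drawer measured fully shut and the plug drawer fully out, with both plugs inside and no bystander seen to have moved; the vials were upright when last seen, about 70 mm open, and were pushed slowly from there.

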